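# Stand up a gas cylinder and secure it in its bench bracket

### The job

The small gas cylinder has been left lying on the bench. Stand it upright the way cylinders are handled: take it by its valve cap and tip it up over the edge of its rubber boot, keeping the boot down at the bench and never letting the cylinder fall. Then move it, upright and low over the bench, fully back into the open bench bracket and swing the retaining bar closed in front of it; leave the other things on the bench alone.

Things in the scene. Friction and masses are not known exactly. Their poses are not given: they have to be found in the camera images.
- cylinder: Loose gas cylinder of bare aluminium, 0.6 to 0.95 kg, 263 mm long, starts lying. Origin: centre of its foot face; z axis runs along it to the cap. Body 56 mm diameter up to z = 185 mm, rounded shoulder to 203 mm, rubber bumper ring 62 mm diameter at 158 to 174 mm. Centre of mass about 105 mm from the foot. Lying, its axis is level, 31 mm over the bench.
- cap (a point): Point on the cylinder's axis, 233 mm from the foot, in the middle of its steel valve cap: 40 mm diameter, straight from 203 to 253 mm, domed to 263 mm. This is where to grip. It is round about the cylinder's axis, so pads closed on it from either side let the cylinder swivel between them when the boot is held by the bench.
- boot_edge (a point): Middle of the bottom edge over which the lying cylinder is tipped up. The black rubber boot is a hexagon 62 mm across flats, 72 mm across corners, 28 mm high; it lies on one flat and this is the foot-side edge of that flat, on the bench, 31 mm from the axis. Once upright, the axis stands 31 mm beyond this edge, away from where the cap lay.
- bracket: Dark steel bracket fixed to the bench. Origin: on the bench, where the upright cylinder's axis stands when fully home. x points to its closed back, -x out of its mouth. Cheeks: inner faces at y = +-34 mm, 6 mm thick, x -30 to 40 mm, z 95 to 135 mm, free below. Back pad face at x = 28 mm touches the home cylinder. Back plate x 40 to 46 mm, 110 mm wide, 140 mm high, foot behind.
- mouth (a point): Middle of the open front of the bracket, between the ends of its cheeks: in the bracket's frame x = -36, y = 0, z = 115 mm. The cylinder goes in through here, level, along the bracket's +x.
- bar (a joint): Hinge angle of the retaining bar in rad: 0 closed across the bracket's mouth, growing as it opens (clockwise seen from above), at most 2.4; starts open at 1.8 to 2.2. Upright hinge axis, stiff (about 0.08 N m, under 1 N at the knob): the bar stays where it is left and stops by itself at 0.
- bar_hinge (a point): Point on the bar's hinge axis; in the bracket's frame x = -36, y = 48, z = 115 mm. The bar is a flat steel strip 8 mm thick, z 104 to 126 mm, 133 mm long from the axis. Closed it points to the bracket's -y and its inner face is 4 mm in front of the home cylinder.
- bar_knob (a point): Point at z = 151 mm on the upright steel pin at the free end of the bar, 125 mm from the hinge axis. The pin is 12 mm in diameter, from z = 126 mm up to a black ball of 18 mm diameter whose top is at 185 mm. Push or pinch the pin to swing the bar.
- bottle: Bystander: amber glass bottle, 68 mm diameter, 150 mm high; origin under its centre. Leave it alone.
- wrench: Bystander: steel wrench, 170 mm long, lying on the bench. Leave it alone.
- rack: Bystander: white sample tube rack 70 x 160 mm, 66 mm high, its tubes standing up to 164 mm; origin under its centre. Leave it alone.
There are look-alikes about, which are no part of the job. There is more than one size of the bracket; the job needs the smallest.

How it is judged:
By the outcome, as a careful person would: the job done as asked, in the order asked, and still so for the second after the job is handed in, with the robot touching nothing.
It also fails if it takes over 72 s, if anything falls off the work surface, if the arm or the gripper's body presses on something with over 40 N, if the wrist force passes 120 N, or if a joint passes its speed limit or range.

### The arm

A 6-joint arm with a two-finger parallel gripper is mounted at the origin on the work surface. World frame = base frame: x ahead of the robot, y to its left, z up, the work surface at z = 0. Lengths are in mm, angles in degrees, forces in N, time in s.
With the tool pointing down it reaches from about 350 to 850 mm from the base axis. Payload 8.1 kg.
Tool frame: the origin (TCP) lies between the finger pads; the fingertips stand 22 mm ahead of it and the grasp point (between the pads) lies 3 mm ahead of it (r.nose_length is the z of the fingertips in the tool frame, in mm); z points along the fingers, x is the direction in which the jaws open and shut, and the axes are right-handed (so a half turn about z gives the same grasp; the last joint's range is limited). The gripper opens to 85 mm and grips with 20 to 120 N. Pads are 22 mm wide; open, the fingers measure 114 mm over their backs; the gripper's body (76 mm by 85 mm) begins 54 mm behind the grasp point. The pads swing forward as they close: fully open they stand 13 mm farther back than shut.
Start: joints at [-77.544, 7.471, 85.268, -0, 87.261, -4.893], TCP at [178.937, -572.702, 253.292] pointing down, gripper open.
Joint ranges: [-169.43, 169.43], [-51.17, 129.36], [1.28, 143.12], [-76.62, 256.62], [0, 156.53], [-152.29, 152.29]. Speed limits (degrees/s): [136.94, 136.94, 159.86, 180, 180, 180].

### API

Orientations are given as [roll, pitch, yaw] about the fixed x, y, z axes, in that order (R = Rz(yaw) Ry(pitch) Rx(roll)).
In Python, from bench import r gives the robot as it stands.
- The arm moves only by the shell command python3 -m jog 'ROWS' [FORCE]. ROWS is JSON, a list of rows, each a list of 5 numbers: the shift along the tool's x, y, z in m, then the turn about the tool's z in degrees, then the opening in per cent of the stroke, from 0 (shut) to 100 (fully open). A call has 1 to 8 rows; each row is the pose to reach, as a shift and turn from the pose measured when the call began, along the tool's axes at that moment; what a row does not reach only later rows make up. A row lasts 1/10 s, in which the tool goes at most 50 mm and 8.59 degrees, less where a joint would pass 70% of its speed; a pose out of reach is approached as far as the arm can. A call with a gripper value outside its range is refused whole. The fingers move at their own pace and stop on an object; FORCE is the grip in N (left out, the last holds). Time passes only in rows, so rows that repeat a pose let the fingers close. It gives the time, the measured TCP pose, the force and the opening at its end, in the units of the state.
- r.sense(): the state, without advancing time (a new reading comes with each control period).
- r.snapshot(name): name is "scene" or "top" or "wrist"; returns a dict with "image" (384x512x3 uint8, red, green, blue), "K" (3x3 intrinsics, pixels), "T" (4x4, takes a point from camera to world coordinates); the wrist camera has in their place "tool_from_camera" (4x4, takes a point from camera to tool coordinates, whose origin is the TCP and whose axes are the tool frame's). Camera axes: x right, y down, z forward; pixel columns grow to the right and rows downward; lengths in mm; the calibration is good to about 2 mm. A picture is of the moment at which its call begins: read the wrist's pose just before it. There is no depth.
- r.hand_in(): hands the job in, once; it reports no verdict.
Trained networks look in a picture, given as the dict that the camera call returned (one of the last four; its "shot" number tells which), for a name from the list of things; names that differ only in an ending like _2 or _b are one class to them, and where a whole thing is asked for, a point or a joint stands for the part that bears it (a point fixed in the world has none). Each returns a list of dicts, best first, with "conf" (0 to 1); they miss things now and then, are a little off and sometimes report something else, mostly with a low value. They report only what shows in the picture. A call takes as long as a camera call. They do not tell look-alikes from the thing itself.
- r.search_frame(picture, label): "bbox" ([left, top, right, bottom] in pixels, round what is visible of it).
- r.pinpoint(picture, label): "uv" ([column, row] in pixels: a listed point, or the origin of a listed thing).
The state is a dict: "time": time; "joint_pos": joint angles; "qd": joint speeds; "joint_efforts": joint torques, N m; "tool_pos": TCP position; "tcp_rot": TCP orientation; "ft_force": force on the tool from outside, world axes, zero at the start; "wrist_torque": the same for the moment, N m; "finger_gap": finger opening in mm.
Only numpy, scipy, OpenCV 4.12 (cv2) and the standard library are available. Lean on these libraries where they do the work, as an engineer would, in place of code of your own. Each camera call takes 0.05 s, during which the arm holds its last target. There are 200 camera calls.

## Working session

There is one attempt and no reset: what is moved stays moved. The work goes in short steps, Python scripts to look and compute and a shell command to move; the robot and the scene stay as the last step left them, time stands still between calls to the robot, and variables do not carry over. Pictures are saved under pics/ and viewed, about 8 in all and at most 12, crops included, and the job is handed in when it is done.

```bash
mkdir -p pics; ls
cat > h.py <<'E'
import numpy as np, cv2
from bench import r
from scipy.spatial.transform import Rotation as R
def tool():
    s=r.sense(); T=np.eye(4); T[:3,:3]=R.from_euler('xyz',s['tcp_rot'],degrees=True).as_matrix(); T[:3,3]=s['tool_pos']; return T
def shot(n):
    T=tool(); p=r.snapshot(n)
    if n=='wrist': p['T']=T@np.array(p['tool_from_camera'])
    return p
def ray(p,uv):
    d=np.linalg.inv(np.array(p['K']))@[uv[0],uv[1],1]; T=np.array(p['T']); return T[:3,3],T[:3,:3]@d
def at(p,uv,z):
    o,d=ray(p,uv); return (o+d*(z-o[2])/d[2]).round(1)
def proj(p,X):
    T=np.linalg.inv(np.array(p['T'])); c=T[:3,:3]@np.array(X,float)+T[:3,3]; u=np.array(p['K'])@c; return (u[:2]/u[2]).round(1)
def save(p,n): cv2.imwrite('pics/'+n+'.png',cv2.cvtColor(p['image'],cv2.COLOR_RGB2BGR))
E
cat > l.py <<'E'
from h import *
Z=dict(cylinder=31,cap=31,boot_edge=0,bracket=0,mouth=115,bar_hinge=115,bar_knob=151,bottle=0,wrench=0,rack=0)
print(r.sense())
ims=[]
for n in ('scene','top'):
    p=shot(n); ims.append(p['image']); print(n,np.array(p['T'])[:3,3].round())
    for k,z in Z.items():
        print(k,[(round(d['conf'],2),np.round(d['uv']).tolist(),at(p,d['uv'],z).tolist()) for d in r.pinpoint(p,k)[:4]])
im=np.vstack([cv2.resize(i,None,fx=1,fy=1) for i in ims])
cv2.imwrite('pics/a.png',cv2.cvtColor(ims[0],cv2.COLOR_RGB2BGR));cv2.imwrite('pics/b.png',cv2.cvtColor(ims[1],cv2.COLOR_RGB2BGR))
E
python3 l.py
```

```text
pics
{'time': 0.0, 'joint_pos': array([-7.75437891e+01,  7.51556369e+00,  8.53302517e+01,  1.82180879e-03,
        8.72632927e+01, -4.89172181e+00]), 'qd': array([ 0.02156414, -0.02578235,  0.00584594, -0.022155  ,  0.07241862,
        0.02929793]), 'joint_efforts': array([ 1.13638635e-03, -5.69399250e+01, -5.00548482e+01, -1.18081466e-04,
        1.47816871e-02,  4.76972582e-05]), 'tool_pos': array([ 178.8354459 , -572.17779466,  252.23034685]), 'tcp_rot': array([-1.79988883e+02,  1.08555542e-01, -7.26521455e+01]), 'ft_force': array([-1.01450362,  0.15776376, -0.29187451]), 'wrist_torque': array([ 0.02119   , -0.03994418, -0.01389502]), 'finger_gap': 85.5748117471897}
scene [1055. -330.  864.]
cylinder [(0.8, [237.0, 221.0], [514.5, -102.5, 31.0])]
cap [(0.63, [170.0, 272.0], [574.5, -318.5, 31.0])]
boot_edge [(0.62, [236.0, 225.0], [506.9, -103.7, 0.0])]
bracket [(0.95, [323.0, 228.0], [631.7, 107.4, 0.0]), (0.76, [130.0, 192.0], [241.7, -334.4, 0.0]), (0.72, [412.0, 198.0], [670.1, 405.7, 0.0])]
mouth [(0.91, [99.0, 149.0], [148.2, -368.2, 115.0]), (0.87, [323.0, 193.0], [597.5, 1
[... 861 characters left out ...]
9, [334.0, 265.0], [239.0, -355.8, 0.0])]
mouth [(0.94, [216.0, 162.0], [615.9, 100.3, 115.0]), (0.78, [131.0, 155.0], [635.9, 412.8, 115.0]), (0.57, [345.0, 279.0], [202.3, -372.2, 115.0])]
bar_hinge [(0.65, [204.0, 171.0], [583.6, 143.5, 115.0]), (0.61, [332.0, 293.0], [152.1, -323.9, 115.0]), (0.49, [114.0, 156.0], [630.1, 474.2, 115.0])]
bar_knob [(0.68, [379.0, 272.0], [232.2, -481.8, 151.0]), (0.48, [153.0, 157.0], [625.6, 322.4, 151.0]), (0.45, [189.0, 200.0], [475.1, 191.3, 151.0])]
bottle [(0.84, [273.0, 131.0], [767.5, -111.4, -0.0]), (0.27, [267.0, 198.0], [497.7, -90.4, 0.0])]
wrench [(0.59, [156.0, 206.0], [459.1, 342.4, 0.0])]
rack [(0.96, [365.0, 171.0], [611.7, -481.0, 0.0])]
```

View pics/a.png

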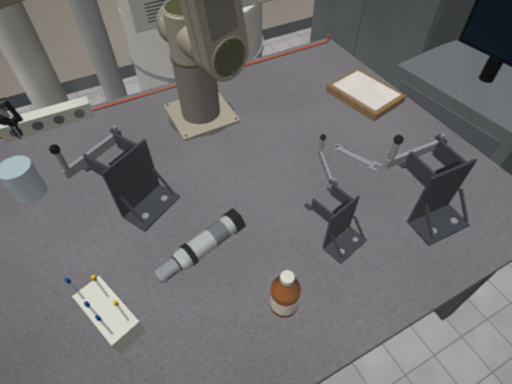

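View pics/b.png

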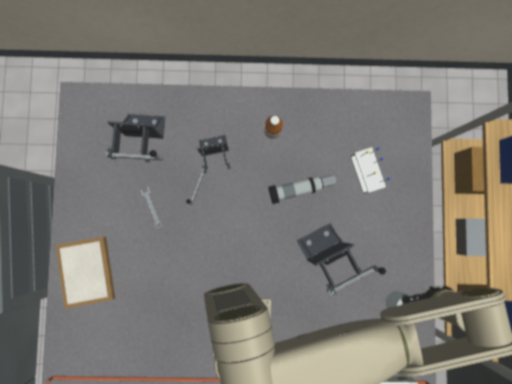

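The job's bracket is the middle, smallest one, at about (628,109), mouth towards the robot and bar open. In the scene view the cylinder lies with its boot at px (236,222) and its cap at (168,272). I'll move above the cylinder and look closer.

```bash
cat >> h.py <<'E'
def go(x,y,z,yaw,T=None):
    T=tool() if T is None else T
    d=T[:3,:3].T@(np.array([x,y,z])-T[:3,3])/1000
    y0=np.degrees(np.arctan2(T[1,0],T[0,0])); t=(y0-yaw+180)%360-180
    print('go',(x,y,z,yaw),'->',d.round(4).tolist(),round(t,1))
E
python3 -c "
from h import *
p=shot('wrist'); print(np.array(p['tool_from_camera']).round(2)); 
go(530,-270,330,12)"
```

```text
[[   1.      0.      0.     -0.98]
 [  -0.      0.95    0.32  -80.63]
 [  -0.     -0.32    0.95 -120.8 ]
 [   0.      0.      0.      1.  ]]
go (530, -270, 330, 12) -> [-0.1842, -0.4253, -0.0767] -84.7
```

```bash
python3 -m jog '[[-0.184,-0.425,-0.077,-84.7,100],[-0.184,-0.425,-0.077,-84.7,100],[-0.184,-0.425,-0.077,-84.7,100],[-0.184,-0.425,-0.077,-84.7,100],[-0.184,-0.425,-0.077,-84.7,100],[-0.184,-0.425,-0.077,-84.7,100],[-0.184,-0.425,-0.077,-84.7,100],[-0.184,-0.425,-0.077,-84.7,100]]' 40; python3 -c "
from h import *
go(530,-270,330,12)"
```

```text
time: 1.95
tool_pos: [479.1, -313.5, 319.5]
tcp_rot: [180.0, -0.0, -3.5]
ft_force: [1.4, -0.8, 0.4]
finger_gap: 85.3
go (530, -270, 330, 12) -> [0.0481, -0.0466, -0.0105] -15.5
```

```bash
python3 -m jog '[[0.048,-0.047,-0.01,-15.5,100],[0.048,-0.047,-0.01,-15.5,100],[0.048,-0.047,-0.01,-15.5,100],[0.048,-0.047,-0.01,-15.5,100]]'
cat > w.py <<'E'
from h import *
import sys
Z=dict(cylinder=31,cap=31,boot_edge=0)
p=shot('wrist'); save(p,sys.argv[1])
for k,z in Z.items():
    print(k,[(round(d['conf'],2),np.round(d['uv'],1).tolist(),at(p,d['uv'],z).tolist()) for d in r.pinpoint(p,k)[:2]])
E
python3 w.py c
```

```text
time: 2.35
tool_pos: [529.9, -269.5, 329.3]
tcp_rot: [180.0, 0.0, 11.9]
ft_force: [-1.0, -0.0, -0.3]
finger_gap: 85.3
cylinder [(0.71, [262.3, 24.9], [504.2, -101.1, 31.0])]
cap [(0.85, [271.6, 195.7], [568.7, -327.0, 31.0])]
boot_edge []
```

View pics/c.png

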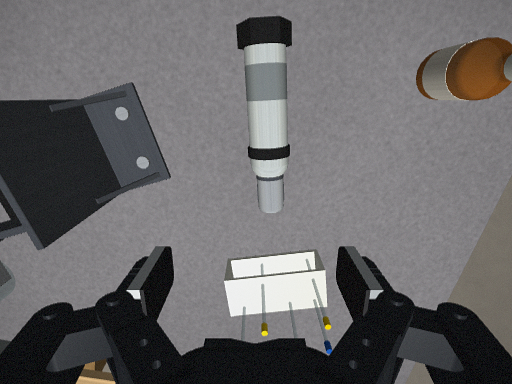

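```bash
python3 -c "
from h import *
p=shot('wrist')
for uv in [(266,50),(267.5,100),(269,150),(270.5,195)]: print(at(p,uv,31))
print('rack',at(p,(225,258),66),at(p,(319,252),66),at(p,(326,322),164),at(p,(264,328),164), [at(p,d['uv'],0) for d in r.pinpoint(p,'rack')])
go(567.5,-325,120,15.5); go(567.5,-325,34,15.5)"
```

```text
[ 514.7 -129.9   31. ]
[ 530.4 -191.2   31. ]
[ 548.  -259.3   31. ]
[ 565.8 -327.4   31. ]
rack [ 515.6 -430.2   66. ] [ 654.2 -390.5   66. ] [ 653.5 -433.1  164. ] [ 579.9 -458.   164. ] [array([ 602.5, -480.1,    0. ])]
go (567.5, -325, 120, 15.5) -> [0.0263, 0.0611, 0.2095] -3.7
go (567.5, -325, 34, 15.5) -> [0.0263, 0.0611, 0.2955] -3.7
```

```bash
python3 -m jog '[[0.025,0.063,0.12,-2.6,100],[0.025,0.063,0.2,-2.6,100],[0.025,0.063,0.26,-2.6,100],[0.025,0.063,0.297,-2.6,100],[0.025,0.063,0.297,-2.6,100],[0.025,0.063,0.297,-2.6,100],[0.025,0.063,0.297,-2.6,100],[0.025,0.063,0.297,-2.6,100]]'; python3 -c "
from h import *
p=shot('wrist'); save(p,'d'); print([np.round(d['uv'],1) for d in r.pinpoint(p,'cap')], proj(p,(566.5,-327,31)))
go(566,-326,32,14.5)"
```

```text
time: 3.45
tool_pos: [564.8, -326.6, 30.5]
tcp_rot: [-179.8, 0.2, 14.3]
ft_force: [0.3, -0.3, 0.7]
finger_gap: 85.4
[array([259.8, 270.1])] [258.7 274.4]
go (566, -326, 32, 14.5) -> [-0.0014, -0.0028, 0.0035] -0.1
```

View pics/d.png

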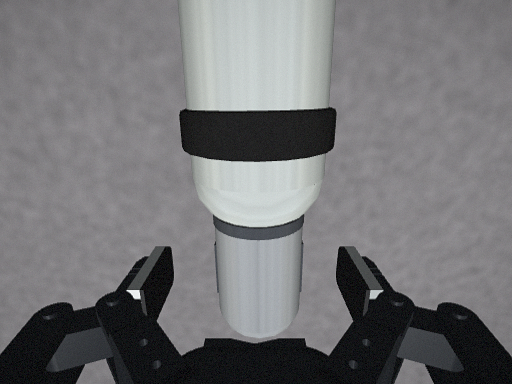

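The cap (px 216–302, rows 235–340) lies centred between the pads. Closing on it.

```bash
python3 -m jog '[[0,0,0.002,0,40],[0,0,0.002,0,20],[0,0,0.002,0,0],[0,0,0.002,0,0],[0,0,0.002,0,0],[0,0,0.002,0,0],[0,0,0.002,0,0],[0,0,0.002,0,0]]' 40; python3 -c "
from h import *
print(r.sense());T=tool();a=np.radians(-75.5);u=np.array([np.cos(a),np.sin(a)]);g=T[:3,3]+3*T[:3,2];print(g, 'toolframe dir',(T[:3,:3].T@[*u,0]).round(3))"
```

```text
time: 4.35
tool_pos: [568.9, -329.0, 35.2]
tcp_rot: [179.7, -0.2, 14.4]
ft_force: [-0.9, -0.2, 6.2]
finger_gap: 39.3
{'time': 4.35, 'joint_pos': array([-3.45019216e+01,  2.66993786e+01,  8.59390122e+01, -2.05468852e-02,
        6.69757861e+01, -4.88808174e+01]), 'qd': array([ 0.07021714,  0.11741086,  0.03627288,  0.12154008, -0.00766521,
        0.00442856]), 'joint_efforts': array([  0.35863968, -63.98997545, -41.71030641,   0.24340753,
        -0.36825637,   0.07301455]), 'tool_pos': array([ 568.89208137, -329.02623398,   35.18778048]), 'tcp_rot': array([179.69687084,  -0.23943949,  14.38750184]), 'ft_force': array([-0.86619708, -0.15154959,  6.20480371]), 'wrist_torque': array([0.02966145, 0.1512615 , 0.01220874]), 'finger_gap': 39.29296889236041}
[ 568.90816878 -329.03849281   32.18784866] toolframe dir [0.002 1.    0.005]
```

```bash
python3 -m jog '[[0,-0.0016,-0.010,0,0],[0,-0.0036,-0.020,0,0],[0,-0.006,-0.030,0,0],[0,-0.009,-0.040,0,0],[0,-0.0123,-0.050,0,0],[0,-0.016,-0.0595,0,0],[0,-0.020,-0.069,0,0],[0,-0.0247,-0.078,0,0]]' 35; python3 -c "
from h import *
p=shot('wrist'); save(p,'e'); T=tool(); print((T[:3,3]+3*T[:3,2]).round(1), r.sense()['ft_force'].round(1))"
```

```text
time: 5.15
tool_pos: [562.3, -304.5, 114.0]
tcp_rot: [179.7, -0.2, 14.4]
ft_force: [-0.4, 0.6, -4.4]
finger_gap: 39.1
[ 563.  -304.2  112.7] [ 0.3 -0.9 -3.8]
```

View pics/e.png

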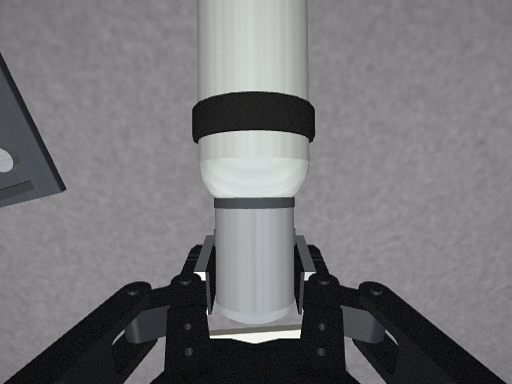

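```bash
python3 -m jog '[[0,-0.005,-0.008,0,0],[0,-0.0103,-0.0165,0,0],[0,-0.016,-0.025,0,0],[0,-0.0222,-0.033,0,0],[0,-0.0286,-0.041,0,0],[0,-0.0354,-0.049,0,0],[0,-0.0425,-0.056,0,0],[0,-0.050,-0.063,0,0]]'; python3 -m jog '[[0,-0.0077,-0.0067,0,0],[0,-0.0158,-0.0132,0,0],[0,-0.024,-0.0193,0,0],[0,-0.0326,-0.025,0,0],[0,-0.0414,-0.0303,0,0],[0,-0.0505,-0.0353,0,0],[0,-0.0597,-0.0398,0,0],[0,-0.069,-0.0435,0,0]]'; python3 -c "
from h import *
p=shot('scene'); save(p,'f'); T=tool(); print((T[:3,3]+3*T[:3,2]).round(1), r.sense()['ft_force'].round(1))
a=np.radians(-75.5);u=np.array([np.cos(a),np.sin(a)]);print('expect',np.array([567.5,-328])-u*(234-90.2))
cv2.imwrite('pics/f.png',cv2.resize(cv2.cvtColor(p['image'][100:320,80:380],cv2.COLOR_RGB2BGR),None,fx=2.5,fy=2.5))"
```

```text
time: 6.0
tool_pos: [549.9, -255.0, 179.0]
tcp_rot: [179.6, -0.3, 14.4]
ft_force: [0.3, -0.6, -4.6]
finger_gap: 38.9
time: 6.8
tool_pos: [532.4, -187.4, 222.6]
tcp_rot: [179.6, -0.3, 14.4]
ft_force: [-0.3, -1.0, -3.5]
finger_gap: 38.9
[ 532.5 -186.2  220.3] [ 0.4  0.9 -5.1]
expect [ 531.49535542 -188.78036931]
```

View pics/f.png

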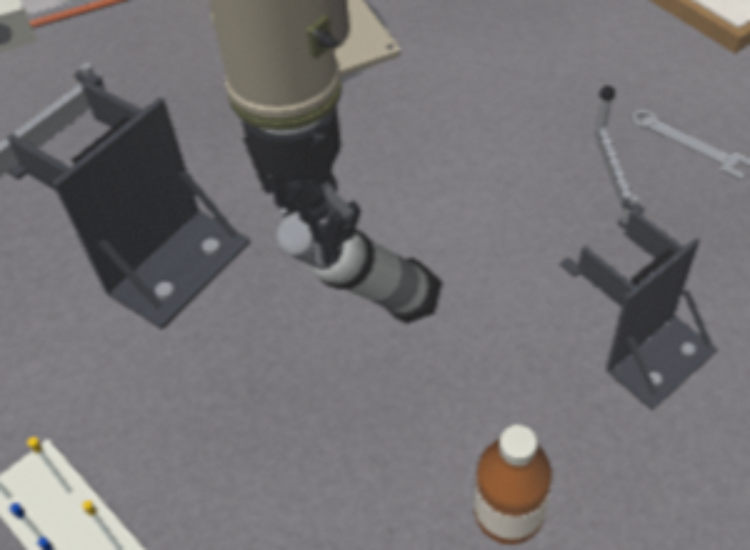

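```bash
python3 -m jog '[[0,-0.0077,-0.0018,0,0],[0,-0.0155,-0.0043,0,0],[0,-0.0194,-0.0052,0,0],[0,-0.0273,-0.0076,0,0],[0,-0.0353,-0.0096,0,0],[0,-0.0433,-0.0113,0,0],[0,-0.0515,-0.0128,0,0],[0,-0.0596,-0.014,0,0]]'; python3 -m jog '[[0,-0.008,-0.001,0,0],[0,-0.0164,-0.0016,0,0],[0,-0.0246,-0.002,0,0],[0,-0.0329,-0.002,0,0],[0,-0.041,-0.0018,0,0],[0,-0.0493,-0.0013,0,0],[0,-0.0555,-0.0007,0,0],[0,-0.0616,0,0,0]]'; python3 -c "
from h import *
p=shot('scene'); T=tool(); print((T[:3,3]+3*T[:3,2]).round(1), r.sense()['ft_force'].round(1))
a=np.radians(-75.5);u=np.array([np.cos(a),np.sin(a)]);print('expect',np.array([567.5,-328])-u*(265))
cv2.imwrite('pics/g.png',cv2.resize(cv2.cvtColor(p['image'][60:280,110:410],cv2.COLOR_RGB2BGR),None,fx=2.5,fy=2.5))
for k in ('bracket','mouth','bar_hinge','bar_knob'): print(k,[(round(d['conf'],2),np.round(d['uv']).tolist()) for d in r.pinpoint(p,k)])"
```

```text
time: 7.65
tool_pos: [517.7, -127.9, 237.8]
tcp_rot: [179.6, -0.5, 14.4]
ft_force: [0.1, -2.5, 5.2]
finger_gap: 39.2
time: 8.45
tool_pos: [502.2, -67.6, 237.3]
tcp_rot: [179.6, -0.5, 14.5]
ft_force: [-0.5, -0.9, 4.9]
finger_gap: 38.7
[502.  -67.  234.2] [-0.2  0.   3.3]
expect [501.14929893 -71.4408753 ]
bracket [(0.81, [322.0, 229.0]), (0.63, [127.0, 193.0]), (0.58, [412.0, 195.0]), (0.37, [355.0, 158.0])]
mouth [(0.64, [323.0, 192.0]), (0.57, [419.0, 150.0]), (0.57, [100.0, 149.0])]
bar_hinge [(0.76, [433.0, 142.0]), (0.76, [114.0, 132.0]), (0.49, [331.0, 185.0])]
bar_knob [(0.93, [393.0, 152.0]), (0.71, [60.0, 160.0]), (0.57, [323.0, 143.0])]
```

View pics/g.png

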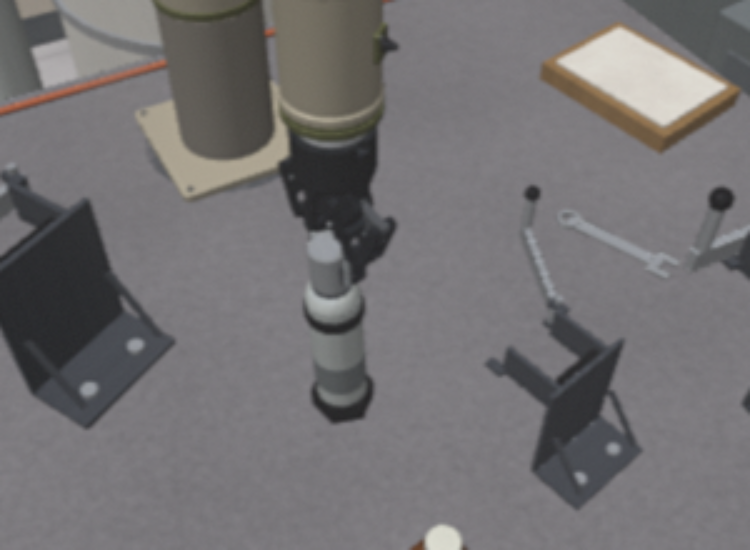

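```bash
python3 -m jog '[[0,0,0.0,0,0],[0,0,0.0,0,0],[0,0,0,0,0]]' 20;  python3 -m jog '[[0,0,0,0,0],[0,0,0,0,0],[0,0,-0.003,0,0],[0,0,-0.006,0,0],[0,0,-0.009,0,0],[0,0,-0.009,0,0]]' 60; python3 -c "
from h import *
print(r.sense()['ft_force'].round(1));T=tool(); go(507,81,T[2,3],14.5)"
```

```text
time: 9.0
tool_pos: [502.3, -68.3, 237.4]
tcp_rot: [179.6, -0.4, 14.4]
ft_force: [0.4, -0.1, 4.5]
finger_gap: 38.9
time: 9.6
tool_pos: [502.1, -68.2, 246.2]
tcp_rot: [179.6, -0.4, 14.4]
ft_force: [0.3, 1.0, -6.2]
finger_gap: 38.5
[ 0.3  1.  -6.2]
go (507, 81, np.float64(246.18068618257504), 14.5) -> [0.0419, -0.1433, -0.0007] -0.1
```

```bash
python3 -m jog '[[0.002,-0.006,0,0,0],[0.006,-0.022,0,0,0],[0.013,-0.045,0,0,0],[0.021,-0.072,0,0,0],[0.029,-0.098,0,0,0],[0.035,-0.120,0,0,0],[0.040,-0.137,0,0,0],[0.042,-0.143,0,0,0]]'; python3 -m jog '[[0,0,0,0,0],[0,0,0,0,0],[0,0,0,0,0]]'
cat > w2.py <<'E'
from h import *
import sys
Z=dict(bracket=0,mouth=115,bar_hinge=115,bar_knob=151,cap=233)
for n in ('wrist','scene'):
    p=shot(n); save(p,sys.argv[1]+n)
    for k,z in Z.items():
        print(k,[(round(d['conf'],2),np.round(d['uv'],1).tolist(),at(p,d['uv'],z).tolist()) for d in r.pinpoint(p,k)[:3]])
E
python3 w2.py h
```

```text
time: 10.4
tool_pos: [506.8, 82.9, 245.2]
tcp_rot: [179.7, -0.4, 14.6]
ft_force: [-0.0, -1.1, -6.6]
finger_gap: 38.2
time: 10.7
tool_pos: [506.8, 82.1, 245.1]
tcp_rot: [179.6, -0.4, 14.5]
ft_force: [0.0, 0.3, -7.1]
finger_gap: 38.1
bracket [(0.97, [35.5, 362.1], [237.3, -343.0, 0.0]), (0.86, [352.5, 163.8], [633.2, 111.8, 0.0])]
mouth []
bar_hinge [(0.7, [360.7, 138.5], [585.3, 150.6, 115.0])]
bar_knob [(0.81, [239.0, 42.3], [467.6, 192.0, 151.0])]
cap [(0.79, [254.9, 283.1], [510.4, 67.3, 233.0])]
bracket [(0.92, [322.6, 229.7], [636.0, 102.7, 0.0]), (0.92, [128.1, 190.6], [235.3, -338.8, 0.0]), (0.8, [411.8, 198.2], [670.2, 403.5, 0.0])]
mouth [(0.65, [100.8, 151.1], [158.6, -366.6, 115.0]), (0.64, [321.3, 193.6], [596.5, 107.4, 115.0]), (0.61, [418.0, 149.5], [593.3, 451.6, 115.0])]
bar_hinge [(0.95, [436.8, 143.9], [602.1, 517.9, 115.0]), (0.65, [321.9, 192.4], [593.9, 111.1, 115.0]), (0.62, [331.5, 186.4], [588.9, 145.7, 115.0])]
bar_knob [(0.74, [281.7, 303.9], [816.9, -147.1, 151.0]), (0.72, [59.7, 159.3], [180.7, -470.6, 151.0]), (0.68, [323.2, 138.7], [453.4, 207.4, 151.0])]
cap [(0.74, [298.2, 142.3], [503.7, 82.8, 233.0]), (0.42, [114.8, 319.9], [731.9, -436.0, 233.0])]
```

View pics/hwrist.png

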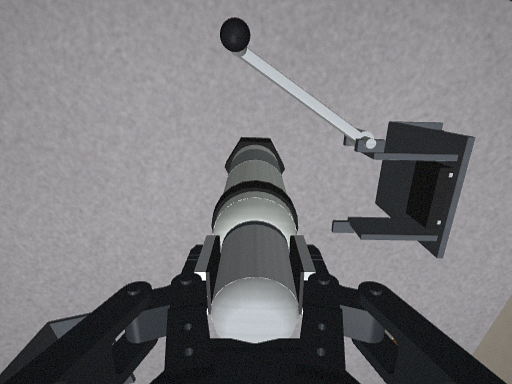

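```bash
python3 -c "
from h import *
p=shot('wrist')
A=at(p,(473,136),140);B=at(p,(442,257),140);print(A,B,np.linalg.norm(A-B))
d=A-B;yaw=np.degrees(np.arctan2(-d[0],d[1]));print('yaw',yaw)
th=np.radians(yaw);ux=np.array([np.cos(th),np.sin(th),0]);uy=np.array([-np.sin(th),np.cos(th),0])
O=(A+B)/2-46*ux;print('O',O)
h=at(p,(370,141),126);print('hinge',h,'pred',O+ux*-36+uy*48)
O[2]=0
for n,x,y,z in [('hingetop',-36,48,126),('cheekL in front',-30,34,135),('cheekL in back',40,34,135),('cheekR in front',-30,-34,135),('cheekR in back',40,-34,135),('cheekR out back',40,-40,135),('padL',28,20,115)]:
  print(n,proj(p,O+ux*x+uy*y+np.array([0,0,z])))
T=tool();g=T[:3,3]
print('foot centre proj',proj(p,(g[0],g[1],8)), 'cap top',proj(p,(g[0],g[1],270)))
k=at(p,(235,34),176);print('knob',k)
im=cv2.cvtColor(p['image'],cv2.COLOR_RGB2BGR)
v=im[110:280,230:490]
cv2.imwrite('pics/i.png',cv2.resize(v,None,fx=3,fy=3,interpolation=cv2.INTER_CUBIC))
"
```

```text
[660.3 176.7 140. ] [686.5  70.8 140. ] 109.09285036151545
yaw 13.8961251223925
O [628.74629461 112.70252992 140.        ]
hinge [589.2 152.  126. ] pred [582.27212162 150.65185462 140.        ]
hingetop [361.7 140.4]
cheekL in front [370.6 159.2]
cheekL in back [454.9 160.1]
cheekR in front [359.8 233.5]
cheekR in back [437.  234.1]
cheekR out back [435.6 240. ]
padL [423.4 170.4]
foot centre proj [253.5 163.1] cap top [256.2 308. ]
knob [466.2 193.  176. ]
```

View pics/i.png

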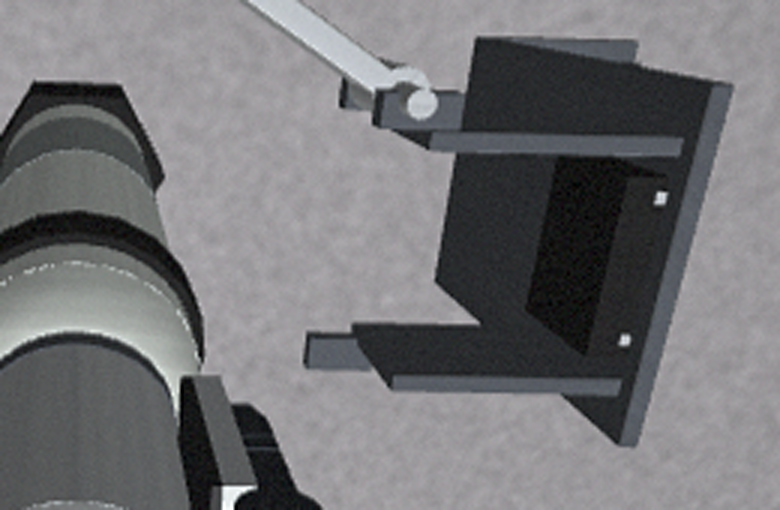

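```bash
python3 -c "
from h import *
T=tool();z=T[2,3]
p=shot('wrist');print('boot top axis',proj(p,(T[0,3],T[1,3],36)))
th=np.radians(13.7)
for x in (-50,0,2): go(630.5+x*np.cos(th),111+x*np.sin(th),z-(0 if x<0 else 3),14.5)"
```

```text
boot top axis [253.6 168.5]
go (np.float64(581.9225440001177), np.float64(99.15809269671907), np.float64(245.16787461395532), 14.5) -> [0.0768, 0.0031, 0.0006] 0.1
go (np.float64(630.5), np.float64(111.0), np.float64(242.16787461395532), 14.5) -> [0.1268, 0.0039, 0.0039] 0.1
go (np.float64(632.4430982399953), np.float64(111.47367629213123), np.float64(242.16787461395532), 14.5) -> [0.1288, 0.0039, 0.0039] 0.1
```

```bash
python3 -m jog '[[0.004,0.000,0,0,0],[0.014,0.001,0,0,0],[0.028,0.001,0,0,0],[0.044,0.002,0,0,0],[0.058,0.002,0,0,0],[0.070,0.003,0,0,0],[0.077,0.003,0,0,0],[0.077,0.003,0,0,0]]'; python3 -c "
from h import *
print(r.sense()['ft_force'].round(1))
T=tool();p=shot('wrist');c=cv2.cvtColor(p['image'],cv2.COLOR_RGB2BGR)
cv2.imwrite('pics/j.png',cv2.resize(c[90:330,180:470],None,fx=2.5,fy=2.5,interpolation=cv2.INTER_CUBIC))
th=np.radians(13.7)
for x in (0,2): go(630.5+x*np.cos(th),111+x*np.sin(th),T[2,3]-2,14.5)"
```

```text
time: 12.2
tool_pos: [582.9, 99.6, 245.4]
tcp_rot: [179.7, -0.4, 14.6]
ft_force: [0.1, -1.2, -5.9]
finger_gap: 38.3
[ 0.1 -1.2 -5.9]
go (np.float64(630.5), np.float64(111.0), np.float64(243.3737646948076), 14.5) -> [0.0496, 0.0009, 0.0023] 0.1
go (np.float64(632.4430982399953), np.float64(111.47367629213123), np.float64(243.3737646948076), 14.5) -> [0.0516, 0.0009, 0.0023] 0.1
```

View pics/j.png

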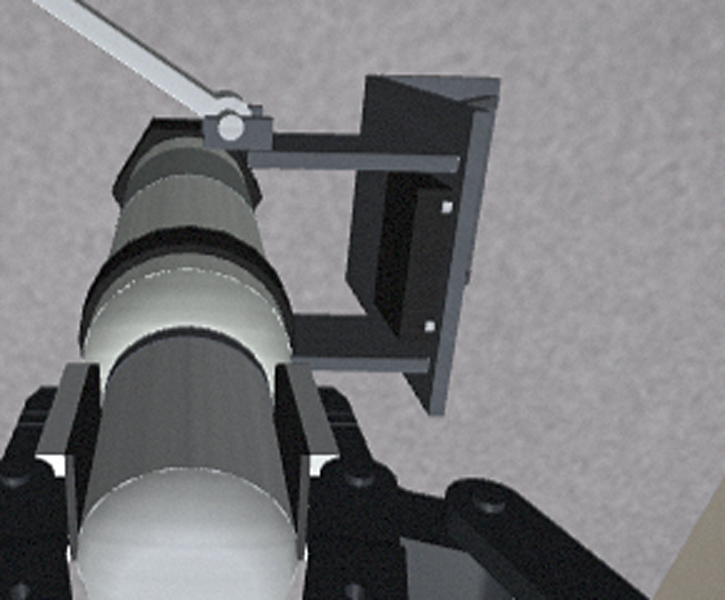

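```bash
python3 -c "
from h import *
p=shot('wrist');T=tool();th=np.radians(13.7)
f=lambda q:(180+q[0]/2.5,90+q[1]/2.5)
L0,L1,R0,R1=[at(p,f(q),135) for q in [(250,166),(458,170),(293,357),(430,360)]]
for q in (L0,L1,R0,R1):
  d=q[:2]-T[:2,3]; print(q,'xb,yb rel TCP',d[0]*np.cos(th)+d[1]*np.sin(th),-d[0]*np.sin(th)+d[1]*np.cos(th))"
```

```text
[593.9 138.6 135. ] xb,yb rel TCP 20.942252719789664 35.294184104970384
[660.6 154.5 135. ] xb,yb rel TCP 89.51030554607604 34.94471077035618
[628.4  75.7 135. ] xb,yb rel TCP 39.56357797218105 -33.98717158214539
[676.6  86.8 135. ] xb,yb rel TCP 89.021148977396 -34.61857499053436
```

```bash
python3 -m jog '[[0.005,0,0,0,0],[0.013,0,0,0,0],[0.022,0,0,0,0],[0.031,0,0,0,0],[0.038,0.001,0,0,0],[0.044,0.001,0,0,0],[0.048,0.001,0,0,0],[0.048,0.001,0,0,0]]'; python3 -m jog '[[0.001,0,0.001,0,0],[0.002,0,0.002,0,0],[0.003,0,0.003,0,0],[0.004,0,0.004,0,0],[0.004,0,0.004,0,0],[0.004,0,0.004,0,0]]';python3 -c "
from h import *
s=r.sense();print(s['ft_force'].round(1),s['tool_pos'].round(1))"
```

```text
time: 13.1
tool_pos: [629.0, 110.6, 245.5]
tcp_rot: [179.7, -0.3, 14.6]
ft_force: [-0.9, 0.0, -6.4]
finger_gap: 38.1
time: 13.7
tool_pos: [631.4, 111.1, 241.2]
tcp_rot: [179.7, -0.1, 14.6]
ft_force: [-8.2, -1.9, -1.2]
finger_gap: 38.6
[-8.2 -1.9 -1.2] [631.4 111.1 241.2]
```

```bash
python3 -m jog '[[0,0,0.001,0,0],[0,0,0.002,0,0],[0,0,0.003,0,0],[0,0,0.004,0,0],[0,0,0.005,0,0],[0,0,0.005,0,0]]';python3 -m jog '[[0,0,0,0,0],[0,0,0,0,0]]' 20;python3 -c "
from h import *
s=r.sense();print(s['ft_force'].round(1),s['tool_pos'].round(1))"
```

```text
time: 14.3
tool_pos: [631.2, 111.0, 237.7]
tcp_rot: [179.7, -0.1, 14.6]
ft_force: [-8.5, -2.5, 3.7]
finger_gap: 38.6
time: 14.5
tool_pos: [631.0, 111.0, 237.8]
tcp_rot: [179.7, -0.1, 14.6]
ft_force: [-4.4, -0.4, -2.9]
finger_gap: 38.9
[-4.4 -0.4 -2.9] [631.  111.  237.8]
```

```bash
python3 -m jog '[[0,0,0.001,0,0],[0,0,0.002,0,0],[0,0,0.002,0,0],[0,0,0.002,0,0]]';python3 -c "
from h import *
s=r.sense();print(s['ft_force'].round(1),s['tool_pos'].round(1))
p=shot('scene');c=cv2.cvtColor(p['image'],cv2.COLOR_RGB2BGR)
cv2.imwrite('pics/k.png',cv2.resize(c[80:280,240:440],None,fx=3,fy=3,interpolation=cv2.INTER_CUBIC))"
```

```text
time: 14.9
tool_pos: [631.2, 111.0, 237.7]
tcp_rot: [179.6, -0.2, 14.6]
ft_force: [-8.3, -1.4, 7.7]
finger_gap: 38.5
[-8.3 -1.4  7.7] [631.2 111.  237.7]
```

View pics/k.png

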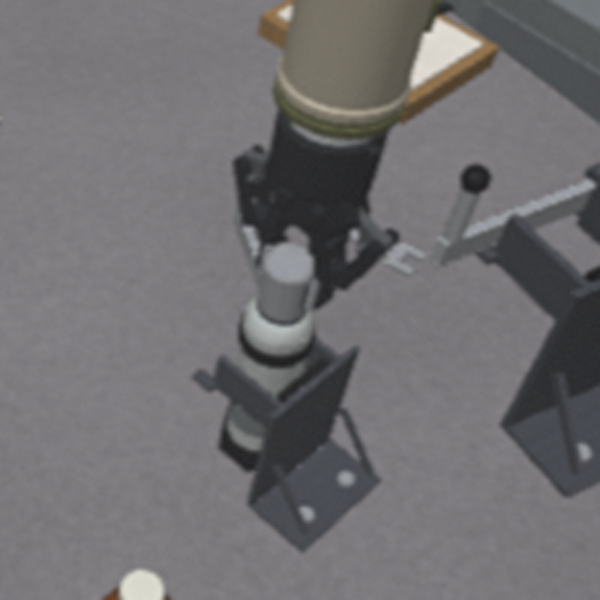

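The cylinder stands home between the cheeks, on the bench. Releasing it and rising.

```bash
python3 -m jog '[[-0.001,0,0,0,100],[-0.001,0,0,0,100],[-0.001,0,0,0,100],[-0.001,0,0,0,100],[-0.001,0,0,0,100],[-0.001,0,0,0,100]]'; python3 -m jog '[[0,0,-0.02,0,100],[0,0,-0.05,0,100],[0,0,-0.09,0,100],[0,0,-0.1,0,100],[0,0,-0.1,0,100]]'; python3 -c "
from h import *
s=r.sense();print(s['ft_force'].round(1),s['tool_pos'].round(1))
p=shot('wrist');c=cv2.cvtColor(p['image'],cv2.COLOR_RGB2BGR); cv2.imwrite('pics/l.png',c)
print([(round(d['conf'],2),at(p,d['uv'],151)) for d in r.pinpoint(p,'bar_knob')],[(round(d['conf'],2),at(p,d['uv'],233)) for d in r.pinpoint(p,'cap')],[(round(d['conf'],2),at(p,d['uv'],115)) for d in r.pinpoint(p,'bar_hinge')])
go(500,195,300,-25)"
```

```text
time: 15.55
tool_pos: [630.2, 110.8, 237.6]
tcp_rot: [179.6, -0.2, 14.6]
ft_force: [-0.3, 0.1, -0.3]
finger_gap: 85.5
time: 16.05
tool_pos: [630.9, 111.4, 340.6]
tcp_rot: [179.6, -0.5, 14.6]
ft_force: [-0.0, -0.7, -0.3]
finger_gap: 85.1
[-0.  -0.7 -0.3] [630.9 111.4 340.6]
[(0.88, array([471.5, 191.6, 151. ]))] [(0.75, array([618.2, 152.2, 233. ])), (0.71, array([630. , 113.8, 233. ]))] []
go (500, 195, 300, -25) -> [-0.1038, -0.1137, 0.0344] 39.6
```

View pics/l.png

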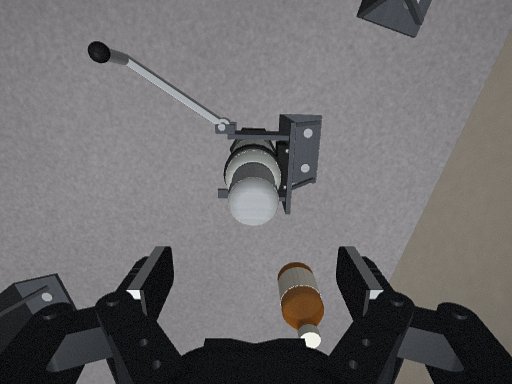

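```bash
python3 -c "
from h import *
go(469,193,300,14.6);go(469,193,156,14.6)"
```

```text
go (469, 193, 300, 14.6) -> [-0.1343, -0.1196, 0.0344] -0.0
go (469, 193, 156, 14.6) -> [-0.1343, -0.1204, 0.1784] -0.0
```

```bash
python3 -m jog '[[-0.035,-0.03,0,0,100],[-0.07,-0.06,0,0,100],[-0.1,-0.09,0.01,0,100],[-0.134,-0.12,0.035,0,100],[-0.134,-0.12,0.06,0,100],[-0.134,-0.12,0.06,0,100],[-0.134,-0.12,0.06,0,100]]'; python3 -c "
from h import *
p=shot('wrist')
print([(round(d['conf'],2),at(p,d['uv'],151)) for d in r.pinpoint(p,'bar_knob')],[(round(d['conf'],2),at(p,d['uv'],115)) for d in r.pinpoint(p,'bar_hinge')])
save(p,'m')
go(469,193,156,14.6)"
```

```text
time: 16.95
tool_pos: [468.8, 193.0, 273.5]
tcp_rot: [179.7, 0.2, 14.6]
ft_force: [-0.1, -0.4, 0.7]
finger_gap: 85.5
[(0.98, array([469.1, 189.9, 151. ]))] [(0.67, array([583.5, 150.3, 115. ]))]
go (469, 193, 156, 14.6) -> [-0.0016, -0.001, 0.1197] -0.1
```

```bash
python3 -m jog '[[0,0.002,0.04,0,100],[0,0.002,0.08,0,100],[0,0.002,0.11,0,100],[0,0.002,0.118,0,100],[0,0.002,0.118,0,60],[0,0.002,0.118,0,30],[0,0.002,0.118,0,0],[0,0.002,0.118,0,0]]' 25; python3 -m jog '[[0,0,0,0,0],[0,0,0,0,0],[0,0,0,0,0],[0,0,0,0,0]]'; python3 -c "
from h import *
th=np.radians(13.7);O=np.array([631,111.3]);H=O+[-36*np.cos(th)-48*np.sin(th),-36*np.sin(th)+48*np.cos(th)]
T=tool();K=T[:2,3];d=K-H;a0=np.degrees(np.arctan2(d[1],d[0]));print('H',H,'rad',np.hypot(*d),'ang',a0,r.sense()['ft_force'].round(1))
for a in np.linspace(a0,283.7,17)[1:]:
  q=H+125*np.array([np.cos(np.radians(a)),np.sin(np.radians(a))]);print(round(a,1),(T[:3,:3].T@np.array([*(q-K),0])).round(1)[:2])"
```

```text
time: 17.9
tool_pos: [472.5, 190.8, 159.7]
tcp_rot: [179.7, -0.3, 14.5]
ft_force: [-0.0, 0.4, -0.3]
finger_gap: 28.2
time: 18.3
tool_pos: [469.9, 192.0, 159.3]
tcp_rot: [179.8, 0.0, 14.6]
ft_force: [-13.2, 4.1, 2.4]
finger_gap: 14.4
H [584.65600067 149.4081845 ] rad 122.42401256540683 ang 159.65914400514708 [-13.2   4.1   2.4]
167.4 [-10.8  13. ]
175.2 [-17.5  28.5]
182.9 [-22.   44.8]
190.7 [-24.3  61.6]
198.4 [-24.3  78.5]
206.2 [-22.   95.2]
213.9 [-17.5 111.5]
221.7 [-10.9 127. ]
229.4 [ -2.2 141.5]
237.2 [  8.4 154.7]
244.9 [ 20.7 166.3]
252.7 [ 34.4 176.2]
260.4 [ 49.3 184.1]
268.2 [ 65.2 190. ]
275.9 [ 81.7 193.6]
283.7 [ 98.5 195. ]
```

```bash
python3 -m jog '[[-0.003,0,0,0,0],[-0.011,0.013,0,0,0],[-0.0175,0.0285,0,0,0],[-0.022,0.045,0,0,0],[-0.0243,0.0616,0,0,0],[-0.0243,0.0785,0,0,0],[-0.022,0.095,0,0,0],[-0.0175,0.1115,0,0,0]]'
cat > arc.py <<'E'
from h import *
th=np.radians(13.7);O=np.array([631,111.3]);H=O+[-36*np.cos(th)-48*np.sin(th),-36*np.sin(th)+48*np.cos(th)]
T=tool();K=T[:2,3];d=K-H;a0=np.degrees(np.arctan2(d[1],d[0]))%360;s=r.sense();print('rad',np.hypot(*d),'ang',a0,s['ft_force'].round(1),s['finger_gap'])
for a in np.linspace(a0,283.7,9)[1:]:
  q=H+125*np.array([np.cos(np.radians(a)),np.sin(np.radians(a))]);print(round(a,1),(T[:3,:3].T@np.array([*(q-K),0])).round(1)[:2])
p=shot('top');print([(round(d['conf'],2),at(p,d['uv'],151)) for d in r.pinpoint(p,'bar_knob')])
p=shot('scene');print([(round(d['conf'],2),at(p,d['uv'],151)) for d in r.pinpoint(p,'bar_knob')])
E
python3 arc.py
```

```text
time: 19.1
tool_pos: [480.0, 79.1, 159.1]
tcp_rot: [179.9, 0.2, 14.6]
ft_force: [-1.2, 2.5, -6.1]
finger_gap: 14.3
rad 126.06538008046901 ang 213.9097107062848 [-1.2  2.5 -6.1] 14.280477652168056
222.6 [ 8.6 17.1]
231.4 [18.8 33.1]
240.1 [31.3 47.4]
248.8 [45.9 59.7]
257.5 [62.1 69.6]
266.3 [79.6 76.9]
275.0 [98.1 81.5]
283.7 [117.   83.3]
[(0.65, array([633.6, 316. , 151. ])), (0.65, array([ 239.5, -482.3,  151. ])), (0.5, array([602. ,  91.3, 151. ]))]
[(0.8, array([ 193.2, -470.5,  151. ])), (0.64, array([579.5, 359.2, 151. ])), (0.59, array([477.4,  86.3, 151. ]))]
```

```bash
python3 -m jog '[[0.004,0.009,0,0,0],[0.0086,0.017,0,0,0],[0.0135,0.025,0,0,0],[0.0188,0.033,0,0,0],[0.0313,0.0474,0,0,0],[0.0385,0.0535,0,0,0],[0.0459,0.0597,0,0,0],[0.0621,0.0696,0,0,0]]'; python3 arc.py|head -9
```

```text
time: 20.1
tool_pos: [555.7, 27.0, 157.7]
tcp_rot: [179.8, 0.4, 14.5]
ft_force: [-2.6, -0.5, -9.0]
finger_gap: 13.4
rad 125.78870716811424 ang 256.68741592305327 [-2.6 -0.5 -9. ] 13.373620724449168
260.1 [7.  2.5]
263.4 [13.8  5.4]
266.8 [20.7  7.8]
270.2 [27.8  9.9]
273.6 [35.  11.5]
276.9 [42.3 12.7]
280.3 [49.6 13.4]
283.7 [56.9 13.8]
```

```bash
python3 -m jog '[[0.007,0.0025,0,0,0],[0.0138,0.0054,0,0,0],[0.0207,0.0078,0,0,0],[0.0278,0.0099,0,0,0],[0.035,0.0115,0,0,0],[0.0423,0.0127,0,0,0],[0.0496,0.0134,0,0,0],[0.057,0.0138,0,0,0]]'; python3 -m jog '[[0.001,0,0,0,0],[0.002,0,0,0,0],[0.003,0,0,0,0],[0.004,0,0,0,0]]';  python3 arc.py
```

```text
time: 21.1
tool_pos: [614.1, 28.5, 156.9]
tcp_rot: [179.8, 0.6, 14.5]
ft_force: [-42.5, -6.6, 10.7]
finger_gap: 13.0
time: 21.5
tool_pos: [613.8, 28.4, 156.7]
tcp_rot: [179.9, 1.2, 14.5]
ft_force: [-34.6, -8.0, 13.8]
finger_gap: 13.3
rad 124.4944585873176 ang 283.5617102011139 [-34.6  -8.   13.8] 13.311373828547646
283.6 [0.  0.5]
283.6 [0.1 0.5]
283.6 [0.1 0.5]
283.6 [0.1 0.5]
283.6 [0.2 0.5]
283.7 [0.2 0.5]
283.7 [0.3 0.5]
283.7 [0.3 0.5]
[(0.84, array([ 238.1, -479.1,  151. ])), (0.55, array([614.2,  24.7, 151. ])), (0.55, array([627.8, 317.5, 151. ]))]
[(0.81, array([ 191. , -476.1,  151. ])), (0.69, array([ 818.3, -146.7,  151. ])), (0.63, array([576. , 363.7, 151. ])), (0.59, array([621.8,  31.6, 151. ]))]
```

```bash
python3 -m jog '[[0,0,0,0,0],[0,0,0,0,20],[0,0,0,0,40],[0,0,0,0,60],[0,0,0,0,60],[0,0,0,0,60]]'; python3 -m jog '[[0,0.001,-0.02,0,60],[0,0.002,-0.06,0,60],[0,0.003,-0.1,0,60],[0,0.003,-0.15,0,60],[0,0.003,-0.18,0,60],[-0.05,0,-0.18,0,60],[-0.10,-0.0,-0.18,0,60],[-0.12,-0.0,-0.18,0,60]]';python3 -m jog '[[-0.02,-0.02,0,0,60],[-0.02,-0.02,0,0,60],[-0.02,-0.02,0,0,60]]'
cat > fin.py <<'E'
from h import *
print(r.sense()['tool_pos'],r.sense()['ft_force'].round(1))
th=np.radians(13.7);c,s=np.cos(th),np.sin(th);O=np.array([631,111.3])
for n in ('wrist','top','scene'):
    p=shot(n)
    for k,z in dict(bar_knob=151,cap=233,cylinder=0,bottle=0,wrench=0,rack=0).items():
        o=[]
        for d in r.pinpoint(p,k)[:4]:
            q=at(p,d['uv'],z)[:2]; e=q-O; o.append((round(d['conf'],2),q.tolist(),'b',round(e[0]*c+e[1]*s),round(-e[0]*s+e[1]*c)))
        print(n,k,o)
E
python3 fin.py
```

```text
time: 22.3
tool_pos: [614.2, 28.4, 157.1]
tcp_rot: [179.9, 1.2, 14.5]
ft_force: [-0.2, -0.5, -0.7]
finger_gap: 51.2
time: 23.1
tool_pos: [499.1, -0.7, 339.4]
tcp_rot: [179.9, 1.2, 14.5]
ft_force: [0.6, 0.8, -0.2]
finger_gap: 51.2
time: 23.4
tool_pos: [474.8, 13.7, 340.4]
tcp_rot: [179.8, 1.1, 14.5]
ft_force: [0.4, -0.1, -0.5]
finger_gap: 51.3
[474.80801351  13.74690353 340.44141529] [ 0.4 -0.1 -0.5]
wrist bar_knob [(0.86, [615.4, 27.5], 'b', -35, -78)]
wrist cap [(0.76, [631.5, 112.0], 'b', 1, 1)]
wrist cylinder [(0.91, [628.9, 112.0], 'b', -2, 1)]
wrist bottle [(0.98, [772.7, -109.1], 'b', 85, -248)]
wrist wrench []
wrist rack []
top bar_knob [(0.7, [234.5, -476.2], 'b', -524, -477), (0.57, [620.9, 320.4], 'b', 40, 206)]
top cap [(0.67, [621.6, 110.4], 'b', -9, 1)]
top cylinder []
top bottle [(0.58, [764.7, -116.3], 'b', 76, -253)]
top wrench [(0.6, [455.1, 348.8], 'b', -115, 272)]
top rack [(0.82, [626.9, -492.3], 'b', -147, -585)]
scene bar_knob [(0.77, [582.5, 356.4], 'b', 11, 250), (0.69, [185.7, -468.5], 'b', -570, -458), (0.48, [607.6, 33.7], 'b', -41, -70)]
scene cap [(0.93, [638.0, 122.3], 'b', 9, 9)]
scene cylinder [(0.6, [630.2, 109.5], 'b', -1, -2)]
scene bottle [(0.84, [775.0, -103.7], 'b', 89, -243), (0.52, [522.0, 175.1], 'b', -91, 88)]
scene wrench [(0.75, [450.3, 366.1], 'b', -115, 290), (0.57, [639.5, 92.9], 'b', 4, -20)]
scene rack []
```

```bash
python3 -c "
from bench import r
print(r.hand_in())"
```

```text
the job is handed in; nothing more can be done
None
```

The cylinder is standing upright in the smallest bracket, fully back, with the retaining bar closed in front of it. I handed the job in at about 24 s of the 72 s allowed.

I gripped the cylinder by its cap and tipped it up over the boot edge in one arc, with the boot at the bench. Then I carried it upright about 8 mm off the bench and pushed it in until it met the back pad at about 8 N. I lowered it onto the bench, let go, and pinched the bar's pin to swing the bar shut against its stop.

**Last checks, in the bracket's frame:**
- **Cylinder:** the wrist camera put its foot at (−2, 1) mm and its cap at (1, 1) mm, so it is home and upright.
- **Bar:** the wrist camera put the knob at (−35, −78) mm against about (−36, −77) mm when closed. The arm also met a firm stop at that angle, peaking at about 43 N on the wrist.
- **Robot:** it read no contact force after it withdrew.
- **Bottle and wrench:** both were found where they started, within camera error.

**Where checks disagreed or fell short:**
- **Overview cameras:** they put the cap up to 12 mm off and the knob about 8 mm off. I trusted the closer wrist view.
- **Top camera:** at the end it missed both this bar's knob and the cylinder.
- **Rack:** only the top camera found it at the end, about 19 mm from its first reading. I take that as detection error, since the arm was never close enough to touch it after the grasp.
- **Pictures:** I used up all 12 viewings, so the final state was checked by the networks' readings, not by eye.

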